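Make up two street-light repair kits

ROBOT

A 6-joint arm with a two-finger parallel gripper is mounted at the origin on the work surface. World frame = base frame: x ahead of the robot, y to its left, z up, the work surface at z = 0. Lengths are in mm, angles in rad, forces in N, time in s.
With the tool pointing down it reaches from about 275 to 750 mm from the base axis. Payload 10.2 kg.
Tool frame: the origin (TCP) lies midway between the tips of the shut fingers; the grasp point (between the pads) lies 19 mm behind it; z points along the fingers, y is the line along which they close (so a half turn about z gives the same grasp; the last joint's range is limited). The gripper opens to 85 mm and grips with 20 to 120 N. Pads are 22 mm wide; open, the fingers measure 114 mm over their backs; the gripper's body (76 mm by 85 mm) begins 54 mm behind the grasp point. The pads swing forward as they close: fully open they stand 13 mm farther back than shut.
Start: joints at [0.983, 0.313, 1.498, -0, 1.331, -0.223], TCP at [187.313, 490.454, 231.294] pointing down, gripper open.
Joint ranges: [-2.94, 2.94], [-0.97, 2.17], [0.19, 2.56], [-1.23, 4.37], [0.02, 3.11], [-2.88, 2.88]. Speed limits (rad/s): [2.39, 2.39, 3.01, 3.14, 3.14, 3.14].

INTERFACE

Orientations are given as a unit quaternion [w, x, y, z].
In Python, from rig import sense, capture, finish_job, find_in, place_of gives the robot as it stands. The module is installed in compiled form; this text tells all that it offers.
- The arm moves only by the shell command python3 -m jog 'ROWS' [FORCE]. ROWS is JSON, a list of rows, each an object of numbers: "tx", "ty", "tz": the shift along the tool's x, y, z in mm; "ax", "ay", "az": the turn, a rotation vector about the tool's x, y, z in rad; "jaw": the closure, from -1 (fully open) to 1 (shut), so that 0 is half open. In form: [{"tx": .., "ty": .., "tz": .., "ax": .., "ay": .., "az": .., "jaw": ..}, ...]. A call has 1 to 5 rows; each row shifts and turns the commanded pose from where the row before left it, along the tool's axes as they then stand; what a row does not reach is not made up. A row lasts 1/8 s, in which the tool goes at most 62.5 mm and 10.7 degrees, less where a joint would pass 70% of its speed; a pose out of reach is approached as far as the arm can. A call with a gripper value outside its range is refused whole. The fingers move at their own pace and stop on an object; FORCE is the grip in N (left out, the last holds). Time passes only in rows, so rows that do not move let the fingers close. It gives the time, the measured TCP pose, the force, the opening and the grip force at its end, in the units of the state.
- sense(): the state, without advancing time (a new reading comes with each control period).
- capture(name): name is "scene" or "top" or "wrist"; returns a dict with "color" (480x640x3 uint8, red, green, blue), "depth" (480x640 float32, mm along the optical axis (not along the pixel's ray), 0 where there is no reading), "fx", "fy", "cx", "cy" (pixels), "camera_from_world" (4x4, takes a point from world to camera coordinates); the wrist camera has in their place "mount" (4x4, takes a point from camera to tool coordinates, whose origin is the TCP and whose axes are the flange's). Camera axes: x right, y up, looking along -z (the intrinsics and any distortion apply to the point x, -y, -z); pixel columns grow to the right and rows downward; lengths in mm; the calibration is good to about 2 mm. A picture is of the moment at which its call begins: read the wrist's pose just before it.
- finish_job(): hands the job in; it is judged then, once.
Trained networks look in the newest picture that a camera, given by its name, has taken for a name from the list of things; names that differ only in an ending like _2 or _b are one class to them, and where a whole thing is asked for, a point or a joint stands for the part that bears it (a point fixed in the world has none). Each returns a list of dicts, best first, with "conf" (0 to 1); they miss things now and then, are a little off and sometimes report something else, mostly with a low value. They report only what shows in the picture. A call takes as long as a camera call. They do not tell look-alikes from the thing itself.
- find_in(query, camera): "centre" ([column, row] in pixels, amid what is visible of it).
- place_of(query, camera): "centre" ([column, row] in pixels: a listed point, or the origin of a listed thing).
The state is a dict: "time_s": time; "joints": joint angles; "dq": joint speeds; "tau": joint torques, N m; "eef_pos": TCP position; "ee_rot": TCP orientation; "force": force on the tool from outside, world axes, zero at the start; "wrist_torque": the same for the moment, N m; "grip_width": opening from 0.0 (shut) to 1.0 (fully open); "grip_force": force on a finger pad.
Only numpy, scipy, OpenCV 4.12 (cv2) and the standard library are available. Lean on these libraries where they do the work, as an engineer would, in place of code of your own. Each camera call takes 0.05 s, during which the arm holds its last target. There are 200 camera calls.

TASK

Make up two lantern repair kits from the parts on the bench. In the long three-bay tray put the big capacitor in the bay next to the pull handle, the ignitor block in the middle and the square-footed lampholder in the far bay; in the short two-bay tray, the small capacitor next to the pull handle and the domed photocell in the other bay. Stand each part flat in its bay, the same way up as it stood on the bench, and leave the spare round-footed lampholder where it is.

Things in the scene. Friction and masses are not known exactly. Their poses are not given: they have to be found in the camera images.
- tray_long: Long shallow steel tray, three bays, 100 mm (its x) by 250 mm (its y). Bay centres on its y axis at y = +82 mm (next to the handle), 0 (middle) and -82 mm (far end). Bays 92 (x) by 78 mm (y) inside, walls 14 mm high, 4 thick; floor surface 3 mm above the origin, which is the centre of the underside. +y points to the end with the flat dark wire pull handle (12 mm high, sticking out 22 mm). Fixed.
- tray_short: Short shallow steel tray, two bays, 100 mm (its x) by 168 mm (its y). Bay centres on its y axis at y = +41 mm (next to the handle) and -41 mm (far end). Bays 92 (x) by 78 mm (y) inside, walls 14 mm high, 4 thick; floor surface 3 mm above the origin, which is the centre of the underside. +y points to the end with the flat dark wire pull handle (12 mm high, sticking out 22 mm). Fixed.
- capacitor_big: Big capacitor: plain aluminium can, 50 mm diameter, 64 mm to the black top and 72 mm over its two brass terminal tabs, about 0.2 kg. Grip it anywhere on the can. Stands upright at the start; origin at the centre of its underside, z up.
- capacitor_small: Small capacitor: the same kind of aluminium can with black top and two brass tabs, but only 32 mm diameter, 42 mm to the black top and 50 mm over the tabs, about 0.07 kg. Stands upright at the start; origin at the centre of its underside, z up.
- lampholder_square: White porcelain lampholder with a SQUARE foot 48 x 48 mm (sides along its x and y), 10 mm high; above it a round barrel of 36 mm diameter up to 48 mm height, with a dark mouth on top. About 0.2 kg. Grip the barrel, in any direction; it goes into the bay most easily with the foot square to the bay. Stands upright at the start; origin at the centre of its underside, z up.
- lampholder_round: Spare white porcelain lampholder with a ROUND foot of 56 mm diameter, 10 mm high, and the same barrel, 36 mm diameter, 48 mm high in all. It is not part of a kit and stays where it is (within 20 mm). Stands upright at the start; origin at the centre of its underside, z up.
- ignitor: Ignitor: grey rectangular plastic block 60 mm (its x) by 32 mm (its y) by 34 mm high with three brass contacts on top, about 0.16 kg. Grip it across the 32 mm. Stands upright at the start; origin at the centre of its underside, z up.
- photocell: Photocell: grey round plastic housing of 60 mm diameter with straight sides up to 34 mm height, then a dome to 50 mm; about 0.12 kg. Grip the straight sides, in any direction. Stands upright at the start; origin at the centre of its underside, z up.
There are look-alikes about, which are no part of the job. Leave any green or pink look-alike of the photocell alone.

How it is judged:
By the outcome, as a careful person would: the job done as asked, in the order asked, and still so for the second after the job is handed in, with the robot touching nothing.
It also fails if it takes over 118 s, if anything falls off the work surface, if the arm or the gripper's body presses on something with over 40 N, if the wrist force passes 120 N, or if a joint passes its speed limit or range.

## Working session

There is one attempt and no reset: what is moved stays moved. The work goes in short steps, Python scripts to look and compute and a shell command to move; the robot and the scene stay as the last step left them, time stands still between calls to the robot, and variables do not carry over. Pictures are saved under pics/ and viewed, at most 14 in all, crops included, and the job is handed in when it is done.

```bash
mkdir -p pics; cat > h.py <<'E'
import numpy as np,cv2,json
from rig import sense,capture,finish_job,find_in,place_of
from scipy.spatial.transform import Rotation as R
def ray(c,px,z):
    # world point at height z on pixel ray
    T=np.linalg.inv(c["camera_from_world"]);d=np.array([(px[0]-c["cx"])/c["fx"],-(px[1]-c["cy"])/c["fy"],-1.])
    o=T[:3,3];v=T[:3,:3]@d
    return o+v*(z-o[2])/v[2]
def cloud(c):
    T=np.linalg.inv(c["camera_from_world"]);d=c["depth"]
    v,u=np.mgrid[:480,:640]
    P=np.stack([(u-c["cx"])/c["fx"]*d,-(v-c["cy"])/c["fy"]*d,-d],-1)
    return P@T[:3,:3].T+T[:3,3]
E
python3 - <<'E'
from h import *
print(sense())
for n in("top","scene"):
    c=capture(n);cv2.imwrite(f"pics/{n}0.png",c["color"][:,:,::-1])
    print(n,{k:v for k,v in c.items() if k not in("color","depth")})
    for q in "tray_long tray_short capacitor_big capacitor_small lampholder_square lampholder_round ignitor photocell".split():
        print(q,[(np.round(f["centre"]).tolist(),round(f["conf"],2),ray(c,f["centre"],0)[:2].round().tolist()) for f in place_of(q,n)])
    np.savez(n+"0.npz",**c)
E
```

```text
{'time_s': 0.0, 'joints': array([ 9.82594773e-01,  3.13421576e-01,  1.49844115e+00,  1.55806193e-05,
        1.33104178e+00, -2.23455898e-01]), 'dq': array([-0.00043859,  0.00018344, -0.00034536, -0.00147294,  0.00058737,
        0.00305311]), 'tau': array([-6.34415610e-04, -4.12270081e+01, -2.59744442e+01, -2.54200258e-04,
        4.20377110e-03,  3.03721959e-05]), 'eef_pos': array([187.1557282 , 490.21984011, 230.74810522]), 'ee_rot': array([-2.65897173e-04,  1.81365344e-01,  9.83415569e-01, -5.99658982e-04]), 'force': array([ 0.20042022, -0.03844048,  0.09264711]), 'wrist_torque': array([ 0.03010924, -0.00304007, -0.00533962]), 'grip_force': 0.0, 'grip_width': 0.9997312925557262}
top {'fx': 501.50355761098723, 'fy': 501.50355761098723, 'cx': 314.7043075798976, 'cy': 231.099609807784, 'camera_from_world': array([[-4.42900386e-03, -9.99645876e-01,  2.62394040e-02,
        -4.89325954e+01],
       [ 9.97336787e-01, -2.50548705e-03,  7.28907063e-02,
        -6.05282453e+02],
       [-7.27991514e-02,  2.64923561e-02,  9.96994703e-01,
        -9.60548179e+02],
       [ 0.00000000e+00,  
[... 1138 characters left out ...]
  -1.33209277e+03],
       [ 0.00000000e+00,  0.00000000e+00,  0.00000000e+00,
         1.00000000e+00]])}
tray_long [([440.0, 165.0], 0.63, [465.0, 273.0])]
tray_short [([198.0, 230.0], 0.76, [474.0, -253.0])]
capacitor_big []
capacitor_small [([346.0, 256.0], 0.67, [628.0, -3.0]), ([295.0, 286.0], 0.46, [662.0, -113.0])]
lampholder_square [([417.0, 247.0], 0.62, [651.0, 130.0])]
lampholder_round [([322.0, 190.0], 0.77, [453.0, 10.0])]
ignitor [([231.0, 296.0], 0.61, [645.0, -225.0]), ([470.0, 228.0], 0.56, [642.0, 247.0])]
photocell [([424.0, 297.0], 0.86, [756.0, 94.0]), ([162.0, 313.0], 0.83, [639.0, -345.0]), ([367.0, 301.0], 0.76, [731.0, -3.0]), ([295.0, 284.0], 0.7, [657.0, -111.0])]
```

View pics/top0.png

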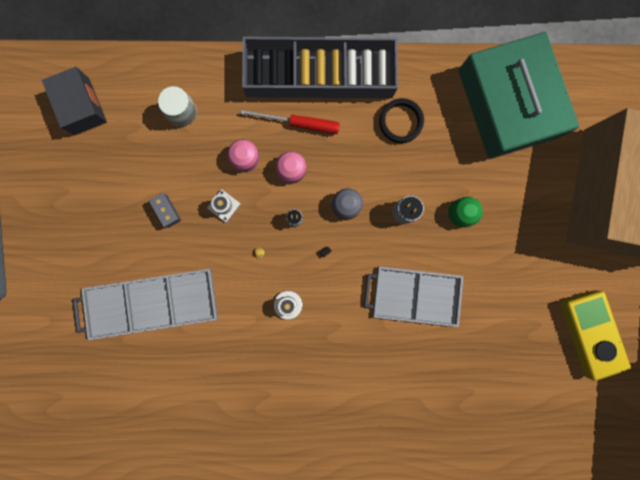

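View pics/scene0.png

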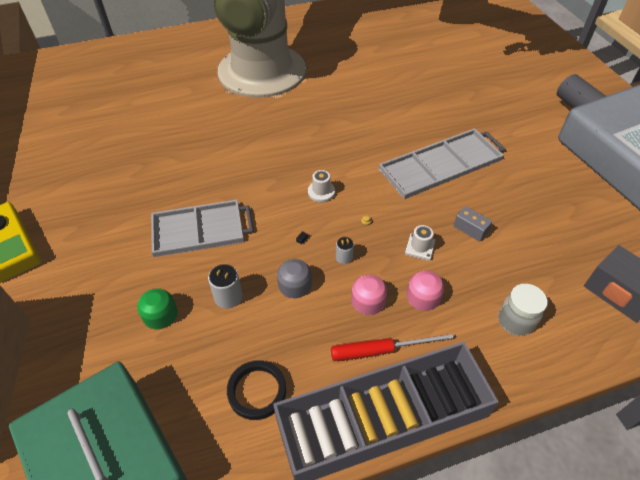

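The long tray is at (150,305) and the short one at (418,296), both with the handle on the left in the top view. 

Candidates by top-view pixels:
- **Photocell:** (347,204) is grey and is the one wanted. (467,211) is green, and (243,156) and (291,167) are pink, so those are look-alikes.
- **Capacitors:** (409,209) is big, (294,218) is small.
- **Lampholders:** (223,206) has the square foot, (287,306) is the round spare.
- **Ignitor:** (164,210).

I'll confirm these in an enlarged crop.

```bash
python3 - <<'E'
from h import *
c=dict(np.load("top0.npz"));im=c["color"][:,:,::-1]
cv2.imwrite("pics/crop0.png",cv2.resize(im[140:345,60:490],None,fx=1.86,fy=1.86,interpolation=cv2.INTER_CUBIC))
for n in("top","scene"):
    c=dict(np.load(n+"0.npz"));P=cloud(c);print(n,"table z",np.median(P[...,2][(P[...,0]>300)&(P[...,0]<700)&(abs(P[...,1])<300)]))
    for nm,x,y,lo in(("capbig",647,-235,8),("ign",646,247,8),("lsq",655,129,14),("lsqfoot",655,129,5),("capsm",630,-6,8),("photo",659,-112,8),("lround",455,5,14)):
        m=(np.hypot(P[...,0]-x,P[...,1]-y)<60)&(P[...,2]>lo)&(P[...,2]<90)
        k,l,s,ce=cv2.connectedComponentsWithStats(m.astype(np.uint8))
        i=max(range(1,k),key=lambda i:s[i,4]);p=P[l==i]
        zt=np.percentile(p[:,2],95);t=p[p[:,2]>zt-8] if nm!="lsqfoot" else p
        r=cv2.minAreaRect(t[:,:2].astype(np.float32))
        print(nm,"px",ce[i].round(),len(p),"ztop",zt.round(1),"mean",t[:,:2].mean(0).round(1),"rect",np.round(r[0],1),np.round(r[1],1),round(r[2],1))
    for nm,x,y in(("long",465,272),("short",476,-256)):
        m=(np.hypot(P[...,0]-x,P[...,1]-y)<160)&(P[...,2]>6)&(P[...,2]<22)
        k,l,s,ce=cv2.connectedComponentsWithStats(m.astype(np.uint8))
        i=max(range(1,k),key=lambda i:s[i,4]);p=P[l==i]
        r=cv2.minAreaRect(p[:,:2].astype(np.float32));print(nm,len(p),np.round(r[0],1),np.round(r[1],1),round(r[2],1))
E
```

```text
top table z -0.5259335598483972
capbig px [408. 210.] 668 ztop 68.0 mean [ 644.8 -230.8] rect [ 645.3 -231.5] [46.9 49.3] 44.0
ign px [164. 210.] 605 ztop 35.3 mean [646.4 242.4] rect [646.3 243. ] [60.3 33.1] 29.8
lsq px [221. 204.] 318 ztop 49.9 mean [656.7 130.3] rect [656.8 130.6] [33.2 34.9] 0.8
lsqfoot px [223. 206.] 588 ztop 49.4 mean [654.5 127.6] rect [657.2 130.7] [48.5 47.7] 53.0
capsm px [294. 218.] 225 ztop 46.1 mean [630.8 -10.3] rect [630.7 -10.1] [30.3 29.7] 68.2
photo px [347. 204.] 757 ztop 50.4 mean [ 658.2 -113.8] rect [ 658.  -113.2] [50.7 49.9] 38.4
lround px [287. 306.] 291 ztop 50.1 mean [460.7   3. ] rect [461.4   2.6] [34.1 33.7] 89.8
long 1361 [462.7 282.7] [100.1 273. ] 8.6
short 967 [ 476.9 -244.4] [190.8 100.1] 83.3
scene table z 2.161735333218985
capbig px [225. 285.] 1121 ztop 69.1 mean [ 647.2 -230.2] rect [ 645.  -230.3] [48.1 48.1] 77.2
ign px [472. 222.] 745 ztop 37.6 mean [647.9 243.2] rect [645.9 244.3] [60.2 35.4] 30.7
lsq px [422. 238.] 464 ztop 51.4 mean [658.2 130.6] rect [656.8 131.7] [34.2 35.7] 37.8
lsqfoot px [421. 242.] 755 ztop 51.1 mean [663.2 127.2] rect [656.6 132. ] [47.9 49.3] 52.5
capsm px [344. 249.] 389 ztop 48.2 mean [632.5  -9.8] rect [630.9  -9.3] [30.9 29.6] 8.1
photo px [294. 277.] 1073 ztop 52.2 mean [ 661.3 -113. ] rect [ 659.3 -112.3] [49.5 47.9] 11.9
lround px [321. 182.] 387 ztop 51.9 mean [462.3   3.7] rect [460.8   4.5] [35.3 35.3] 4.1
long 1857 [461.5 284.3] [109.  274.7] 8.5
short 1345 [ 476.3 -243. ] [190.6 105.4] 83.0
```

View pics/crop0.png

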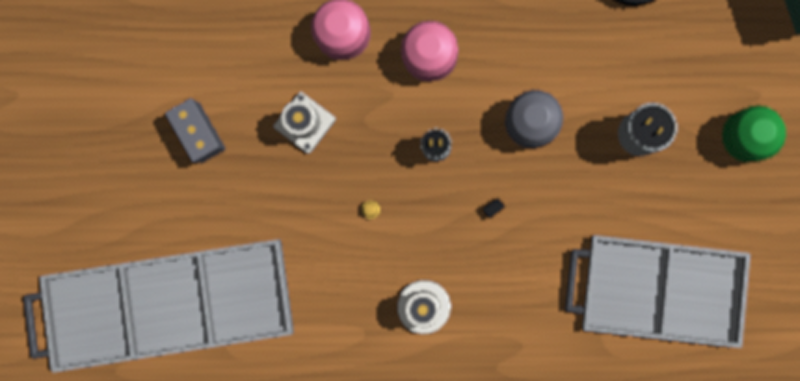

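The crop confirms the choices: grey photocell at (533,118), big capacitor (648,128), small capacitor (434,144), ignitor (192,130), square-foot lampholder (304,121) and round spare (424,307). The handles are on the left ends of both trays.

```bash
cat > go.py <<'E'
import sys,math
from h import *
# python3 go.py x y z [yaw_deg of closing axis]: total shift/turn in the tool's axes
s=sense();q=s["ee_rot"];r=R.from_quat([q[1],q[2],q[3],q[0]])
t=r.inv().apply(np.array(list(map(float,sys.argv[1:4])))-s["eef_pos"])
y=r.apply([0,1,0]);yaw=math.degrees(math.atan2(y[1],y[0]))
print("t",round(s["time_s"],2),"pos",s["eef_pos"].round(1),"tilt",r.apply([0,0,1]).round(4),"yaw",round(yaw,1),"width",round(s["grip_width"],3),"gf",round(float(s["grip_force"]),1))
print("shift",t.round(1))
if len(sys.argv)>4:
    d=(float(sys.argv[4])-yaw+90)%180-90;print("az",round(-math.radians(d),3))
    c=r*R.from_rotvec([0,0,-math.radians(d)]);print("shift after turn",c.inv().apply(r.apply(t)).round(1))
n=max(1,math.ceil(np.hypot(t[0],t[1])/48));print("n",n,"per row",(t/n).round(2))
E
python3 go.py 645.2 -230.8 150
```

```text
t 0.9 pos [187.3 490.5 231.3] tilt [ 0. -0. -1.] yaw 69.1 width 0.995 gf 0.0
shift [-685.  -510.5   81.3]
n 18 per row [-38.06 -28.36   4.52]
```

```bash
python3 -m jog '[{"tx":-38,"ty":-28.4,"tz":4.5,"jaw":-1},{"tx":-38,"ty":-28.4,"tz":4.5,"jaw":-1},{"tx":-38,"ty":-28.4,"tz":4.5,"jaw":-1},{"tx":-38,"ty":-28.4,"tz":4.5,"jaw":-1},{"tx":-38,"ty":-28.4,"tz":4.5,"jaw":-1}]' 60
python3 go.py 645.2 -230.8 150
```

```text
t 0.9 pos [187.3 490.5 231.3] tilt [ 0. -0. -1.] yaw 69.1 width 0.995 gf 0.0
shift [-685.  -510.5   81.3]
n 18 per row [-38.06 -28.36   4.52]schema error: expected keys tx, ty, tz, ax, ay, az, jaw
```

```bash
python3 -m jog '[{"tx":-38,"ty":-28.4,"tz":4.5,"ax":0,"ay":0,"az":0,"jaw":-1},{"tx":-38,"ty":-28.4,"tz":4.5,"ax":0,"ay":0,"az":0,"jaw":-1},{"tx":-38,"ty":-28.4,"tz":4.5,"ax":0,"ay":0,"az":0,"jaw":-1},{"tx":-38,"ty":-28.4,"tz":4.5,"ax":0,"ay":0,"az":0,"jaw":-1},{"tx":-38,"ty":-28.4,"tz":4.5,"ax":0,"ay":0,"az":0,"jaw":-1}]' 60
python3 go.py 645.2 -230.8 150
```

```text
time_s: 1.52
eef_pos: [314.8, 288.7, 208.9]
ee_rot: [0.0, 0.181, 0.983, 0.0]
force: [0.8, 0.6, 0.0]
grip_width: 1.0
grip_force: 0.0
t 1.52 pos [314.8 288.7 208.9] tilt [ 6.e-04  3.e-04 -1.e+00] yaw 69.1 width 1.0 gf 0.0
shift [-493.9 -367.6   58.9]
n 13 per row [-37.99 -28.27   4.53]
```

```bash
python3 -m jog '[{"tx":-38,"ty":-28.3,"tz":4.5,"ax":0,"ay":0,"az":0,"jaw":-1},{"tx":-38,"ty":-28.3,"tz":4.5,"ax":0,"ay":0,"az":0,"jaw":-1},{"tx":-38,"ty":-28.3,"tz":4.5,"ax":0,"ay":0,"az":0,"jaw":-1},{"tx":-38,"ty":-28.3,"tz":4.5,"ax":0,"ay":0,"az":0,"jaw":-1},{"tx":-38,"ty":-28.3,"tz":4.5,"ax":0,"ay":0,"az":0,"jaw":-1}]' >/dev/null
python3 -m jog '[{"tx":-38,"ty":-28.3,"tz":4.5,"ax":0,"ay":0,"az":0,"jaw":-1},{"tx":-38,"ty":-28.3,"tz":4.5,"ax":0,"ay":0,"az":0,"jaw":-1},{"tx":-38,"ty":-28.3,"tz":4.5,"ax":0,"ay":0,"az":0,"jaw":-1},{"tx":-38,"ty":-28.3,"tz":4.5,"ax":0,"ay":0,"az":0,"jaw":-1},{"tx":-38,"ty":-28.3,"tz":4.5,"ax":0,"ay":0,"az":0,"jaw":-1}]' >/dev/null
python3 -m jog '[{"tx":-38,"ty":-28.3,"tz":4.5,"ax":0,"ay":0,"az":0,"jaw":-1},{"tx":-38,"ty":-28.3,"tz":4.5,"ax":0,"ay":0,"az":0,"jaw":-1},{"tx":-38,"ty":-28.3,"tz":4.5,"ax":0,"ay":0,"az":0,"jaw":-1},{"tx":0,"ty":0,"tz":0,"ax":0,"ay":0,"az":0,"jaw":-1}]' >/dev/null
python3 go.py 645.2 -230.8 20
python3 - <<'E'
from h import *
s=sense();c=capture("wrist");q=s["ee_rot"];T=np.eye(4);T[:3,:3]=R.from_quat([q[1],q[2],q[3],q[0]]).as_matrix();T[:3,3]=s["eef_pos"]
c["camera_from_world"]=np.linalg.inv(T@c["mount"]);P=cloud(c)
for lo,hi in((55,68),(66,80)):
    m=(np.hypot(P[...,0]-645,P[...,1]+231)<50)&(P[...,2]>lo)&(P[...,2]<hi)&(c["depth"]>0)
    r=cv2.minAreaRect(P[m][:,:2].astype(np.float32));print(m.sum(),np.round(r[0],1),np.round(r[1],1),np.median(P[m][:,2]).round(1))
cv2.imwrite("pics/w0.png",c["color"][:,:,::-1])
E
```

```text
t 3.27 pos [ 644.6 -232.4  148.5] tilt [-1.3e-03  4.0e-04 -1.0e+00] yaw 68.9 width 1.001 gf 0.0
shift [ -0.2   1.7 128.5]
n 1 per row [ -0.19   1.69 128.45]
5852 [ 643.7 -231.3] [49.7 49. ] 66.7
4820 [ 643.4 -231.6] [46.1 45.3] 67.1
```

View pics/w0.png

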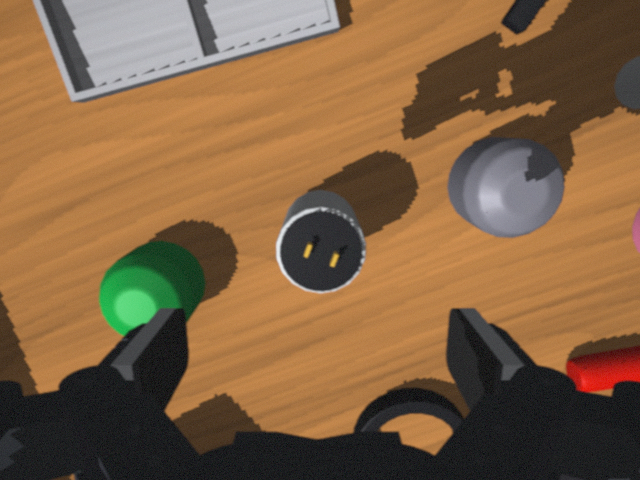

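The wrist view shows the big capacitor at (320,250), midway between the fingers and within about 1 mm of the plan. Descending and gripping.

```bash
python3 -m jog '[{"tx":0,"ty":0.5,"tz":40,"ax":0,"ay":0,"az":0,"jaw":-1},{"tx":0,"ty":0,"tz":40,"ax":0,"ay":0,"az":0,"jaw":-1},{"tx":0,"ty":0,"tz":30,"ax":0,"ay":0,"az":0,"jaw":-1},{"tx":0,"ty":0,"tz":16,"ax":0,"ay":0,"az":0,"jaw":-1},{"tx":0,"ty":0,"tz":0,"ax":0,"ay":0,"az":0,"jaw":-1}]' 60
python3 -m jog '[{"tx":0,"ty":0,"tz":0,"ax":0,"ay":0,"az":0,"jaw":1},{"tx":0,"ty":0,"tz":0,"ax":0,"ay":0,"az":0,"jaw":1},{"tx":0,"ty":0,"tz":0,"ax":0,"ay":0,"az":0,"jaw":1},{"tx":0,"ty":0,"tz":0,"ax":0,"ay":0,"az":0,"jaw":1},{"tx":0,"ty":0,"tz":0,"ax":0,"ay":0,"az":0,"jaw":1}]' 60
```

```text
time_s: 3.95
eef_pos: [644.3, -228.8, 24.2]
ee_rot: [-0.0, 0.181, 0.983, 0.0]
force: [-0.9, -0.2, 0.2]
grip_width: 0.999
grip_force: 0.0
time_s: 4.58
eef_pos: [645.3, -229.9, 26.0]
ee_rot: [0.001, 0.181, 0.983, -0.0]
force: [-0.6, 0.5, 5.9]
grip_width: 0.572
grip_force: 62.2
```

```bash
python3 -m jog '[{"tx":0,"ty":0,"tz":-15,"ax":0,"ay":0,"az":0,"jaw":1},{"tx":0,"ty":0,"tz":-30,"ax":0,"ay":0,"az":0,"jaw":1},{"tx":0,"ty":0,"tz":-40,"ax":0,"ay":0,"az":0,"jaw":1},{"tx":0,"ty":0,"tz":-35,"ax":0,"ay":0,"az":0,"jaw":1},{"tx":0,"ty":0,"tz":0,"ax":0,"ay":0,"az":0,"jaw":1}]' 60
python3 go.py 451.4 353.7 150
```

```text
time_s: 5.2
eef_pos: [645.6, -230.0, 147.8]
ee_rot: [0.003, 0.181, 0.983, -0.001]
force: [0.3, -0.4, -3.1]
grip_width: 0.572
grip_force: 62.4
t 5.2 pos [ 645.6 -230.   147.8] tilt [ 0.0051 -0.0029 -1.    ] yaw 69.1 width 0.572 gf 62.4
shift [389.6 476.   -4.9]
n 13 per row [29.97 36.61 -0.37]
```

```bash
python3 -m jog '[{"tx":15,"ty":18,"tz":0,"ax":0,"ay":0,"az":0,"jaw":1},{"tx":30,"ty":36.6,"tz":0,"ax":0,"ay":0,"az":0,"jaw":1},{"tx":30,"ty":36.6,"tz":0,"ax":0,"ay":0,"az":0,"jaw":1},{"tx":30,"ty":36.6,"tz":0,"ax":0,"ay":0,"az":0,"jaw":1},{"tx":30,"ty":36.6,"tz":0,"ax":0,"ay":0,"az":0,"jaw":1}]' >/dev/null
python3 -m jog '[{"tx":30,"ty":36.6,"tz":0,"ax":0,"ay":0,"az":0,"jaw":1},{"tx":30,"ty":36.6,"tz":0,"ax":0,"ay":0,"az":0,"jaw":1},{"tx":30,"ty":36.6,"tz":0,"ax":0,"ay":0,"az":0,"jaw":1},{"tx":30,"ty":36.6,"tz":0,"ax":0,"ay":0,"az":0,"jaw":1},{"tx":30,"ty":36.6,"tz":0,"ax":0,"ay":0,"az":0,"jaw":1}]' >/dev/null
python3 -m jog '[{"tx":30,"ty":36.6,"tz":0,"ax":0,"ay":0,"az":0,"jaw":1},{"tx":30,"ty":36.6,"tz":0,"ax":0,"ay":0,"az":0,"jaw":1},{"tx":30,"ty":36.6,"tz":0,"ax":0,"ay":0,"az":0,"jaw":1},{"tx":15,"ty":18.6,"tz":0,"ax":0,"ay":0,"az":0,"jaw":1},{"tx":0,"ty":0,"tz":0,"ax":0,"ay":0,"az":0,"jaw":1}]'
python3 go.py 451.4 353.7 29
```

```text
time_s: 7.08
eef_pos: [448.6, 355.0, 142.9]
ee_rot: [-0.001, 0.18, 0.984, -0.001]
force: [0.2, -0.4, -2.1]
grip_width: 0.567
grip_force: 62.6
t 7.08 pos [448.6 355.  142.9] tilt [-0.0022 -0.001  -1.    ] yaw 69.2 width 0.567 gf 62.6
shift [-3.200e+00 -1.000e-01  1.139e+02]
n 1 per row [-3.2300e+00 -6.0000e-02  1.1392e+02]
```

```bash
python3 -m jog '[{"tx":-3,"ty":0,"tz":30,"ax":0,"ay":0,"az":0,"jaw":1},{"tx":0,"ty":0,"tz":35,"ax":0,"ay":0,"az":0,"jaw":1},{"tx":0,"ty":0,"tz":28,"ax":0,"ay":0,"az":0,"jaw":1},{"tx":0,"ty":0,"tz":10,"ax":0,"ay":0,"az":0,"jaw":1},{"tx":0,"ty":0,"tz":0,"ax":0,"ay":0,"az":0,"jaw":1}]'
python3 go.py 451.4 353.7 29
python3 -m jog '[{"tx":0,"ty":0,"tz":3,"ax":0,"ay":0,"az":0,"jaw":1},{"tx":0,"ty":0,"tz":2,"ax":0,"ay":0,"az":0,"jaw":1},{"tx":0,"ty":0,"tz":1,"ax":0,"ay":0,"az":0,"jaw":1},{"tx":0,"ty":0,"tz":0,"ax":0,"ay":0,"az":0,"jaw":1}]'
```

```text
time_s: 7.7
eef_pos: [452.9, 352.5, 41.1]
ee_rot: [-0.0, 0.182, 0.983, -0.0]
force: [-0.0, 0.1, -1.9]
grip_width: 0.573
grip_force: 62.6
t 7.7 pos [452.9 352.5  41.1] tilt [-8.e-04 -5.e-04 -1.e+00] yaw 69.1 width 0.573 gf 62.6
shift [ 1.8  0.6 12.1]
n 1 per row [ 1.77  0.57 12.11]
time_s: 8.2
eef_pos: [452.8, 353.1, 35.4]
ee_rot: [0.0, 0.181, 0.983, 0.0]
force: [0.0, 0.3, -2.6]
grip_width: 0.571
grip_force: 62.6
```

```bash
python3 -m jog '[{"tx":0,"ty":0,"tz":3,"ax":0,"ay":0,"az":0,"jaw":1},{"tx":0,"ty":0,"tz":1.5,"ax":0,"ay":0,"az":0,"jaw":1},{"tx":0,"ty":0,"tz":0,"ax":0,"ay":0,"az":0,"jaw":1}]'
python3 -m jog '[{"tx":0,"ty":0,"tz":1.5,"ax":0,"ay":0,"az":0,"jaw":1},{"tx":0,"ty":0,"tz":0,"ax":0,"ay":0,"az":0,"jaw":1}]'
```

```text
time_s: 8.57
eef_pos: [452.7, 353.1, 30.6]
ee_rot: [-0.0, 0.181, 0.983, -0.0]
force: [-0.6, 0.3, -2.4]
grip_width: 0.568
grip_force: 62.6
time_s: 8.82
eef_pos: [452.7, 353.1, 29.2]
ee_rot: [-0.0, 0.181, 0.983, -0.0]
force: [0.4, -0.2, -1.6]
grip_width: 0.571
grip_force: 62.6
```

```bash
python3 -m jog '[{"tx":0,"ty":0,"tz":1,"ax":0,"ay":0,"az":0,"jaw":1},{"tx":0,"ty":0,"tz":0,"ax":0,"ay":0,"az":0,"jaw":1}]'
python3 -m jog '[{"tx":0,"ty":0,"tz":1,"ax":0,"ay":0,"az":0,"jaw":1},{"tx":0,"ty":0,"tz":0,"ax":0,"ay":0,"az":0,"jaw":1}]'
```

```text
time_s: 9.07
eef_pos: [452.8, 353.2, 28.9]
ee_rot: [0.0, 0.181, 0.983, 0.0]
force: [-2.6, -1.0, 6.1]
grip_width: 0.576
grip_force: 63.2
time_s: 9.32
eef_pos: [452.9, 353.2, 28.9]
ee_rot: [0.0, 0.181, 0.983, 0.0]
force: [-7.4, -4.2, 15.3]
grip_width: 0.574
grip_force: 64.3
```

```bash
python3 -m jog '[{"tx":0,"ty":0,"tz":-1,"ax":0,"ay":0,"az":0,"jaw":-0.5},{"tx":0,"ty":0,"tz":0,"ax":0,"ay":0,"az":0,"jaw":-0.6},{"tx":0,"ty":0,"tz":0,"ax":0,"ay":0,"az":0,"jaw":-0.7},{"tx":0,"ty":0,"tz":-15,"ax":0,"ay":0,"az":0,"jaw":-0.7},{"tx":0,"ty":0,"tz":-30,"ax":0,"ay":0,"az":0,"jaw":-0.7}]'
python3 -m jog '[{"tx":0,"ty":0,"tz":-40,"ax":0,"ay":0,"az":0,"jaw":-0.7},{"tx":0,"ty":0,"tz":-20,"ax":0,"ay":0,"az":-0.15,"jaw":-0.7},{"tx":0,"ty":0,"tz":-10,"ax":0,"ay":0,"az":-0.15,"jaw":-0.7},{"tx":0,"ty":0,"tz":0,"ax":0,"ay":0,"az":-0.15,"jaw":-0.7},{"tx":0,"ty":0,"tz":0,"ax":0,"ay":0,"az":-0.15,"jaw":-0.7}]'
python3 -m jog '[{"tx":0,"ty":0,"tz":0,"ax":0,"ay":0,"az":-0.15,"jaw":-0.7},{"tx":0,"ty":0,"tz":0,"ax":0,"ay":0,"az":-0.14,"jaw":-0.7},{"tx":0,"ty":0,"tz":0,"ax":0,"ay":0,"az":0,"jaw":-0.7}]' >/dev/null
python3 go.py 646.1 243.6 130 120.2
```

```text
time_s: 9.95
eef_pos: [452.4, 352.9, 73.8]
ee_rot: [-0.001, 0.181, 0.983, -0.0]
force: [0.4, -0.3, 0.0]
grip_width: 0.851
grip_force: 0.0
time_s: 10.58
eef_pos: [452.9, 353.2, 144.5]
ee_rot: [0.001, -0.12, 0.993, 0.0]
force: [-0.3, -0.3, 0.2]
grip_width: 0.853
grip_force: 0.0
t 10.95 pos [452.9 353.2 144.2] tilt [ 9.e-04  4.e-04 -1.e+00] yaw 120.0 width 0.853 gf 0.0
shift [-112.5 -191.5   14.3]
az -0.003
shift after turn [-111.9 -191.9   14.3]
n 5 per row [-22.49 -38.31   2.86]
```

Over the ignitor, a wrist measurement first.

```bash
cat > wr.py <<'E'
import sys
from h import *
# python3 wr.py x y zlo zhi rad : rect of the points near (x,y) in the wrist view
x,y,lo,hi,rad=map(float,sys.argv[1:6])
s=sense();c=capture("wrist");q=s["ee_rot"];T=np.eye(4);T[:3,:3]=R.from_quat([q[1],q[2],q[3],q[0]]).as_matrix();T[:3,3]=s["eef_pos"]
c["camera_from_world"]=np.linalg.inv(T@c["mount"]);P=cloud(c)
m=(np.hypot(P[...,0]-x,P[...,1]-y)<rad)&(P[...,2]>lo)&(P[...,2]<hi)&(c["depth"]>0)
r=cv2.minAreaRect(P[m][:,:2].astype(np.float32));print("wrist",m.sum(),np.round(r[0],1),np.round(r[1],1),round(r[2],1),"z",np.median(P[m][:,2]).round(1))
if len(sys.argv)>6: cv2.imwrite(sys.argv[6],c["color"][:,:,::-1])
E
python3 -m jog '[{"tx":-22.5,"ty":-38.3,"tz":3,"ax":0,"ay":0,"az":0,"jaw":-0.7},{"tx":-22.5,"ty":-38.3,"tz":3,"ax":0,"ay":0,"az":0,"jaw":-0.7},{"tx":-22.5,"ty":-38.3,"tz":3,"ax":0,"ay":0,"az":0,"jaw":-0.7},{"tx":-22.5,"ty":-38.3,"tz":3,"ax":0,"ay":0,"az":0,"jaw":-0.7},{"tx":-22.5,"ty":-38.3,"tz":2,"ax":0,"ay":0,"az":0,"jaw":-0.7}]' >/dev/null
python3 -m jog '[{"tx":0,"ty":0,"tz":0,"ax":0,"ay":0,"az":0,"jaw":-0.7},{"tx":0,"ty":0,"tz":0,"ax":0,"ay":0,"az":0,"jaw":-0.7}]' >/dev/null
python3 go.py 646.1 243.6 13 120.2; python3 wr.py 646.1 243.6 26 45 45
```

```text
t 11.82 pos [645.7 244.2 129.5] tilt [-4.e-04  2.e-04 -1.e+00] yaw 120.0 width 0.854 gf 0.0
shift [-1.000e-01 -8.000e-01  1.165e+02]
az -0.003
shift after turn [-1.000e-01 -8.000e-01  1.165e+02]
n 1 per row [-1.0000e-01 -7.7000e-01  1.1649e+02]
wrist 5648 [645.2 243.4] [59.9 32.1] 30.0 z 34.9
```

```bash
python3 -m jog '[{"tx":0,"ty":-0.5,"tz":40,"ax":0,"ay":0,"az":0,"jaw":-0.7},{"tx":0,"ty":0,"tz":40,"ax":0,"ay":0,"az":0,"jaw":-0.7},{"tx":0,"ty":0,"tz":26,"ax":0,"ay":0,"az":0,"jaw":-0.7},{"tx":0,"ty":0,"tz":10,"ax":0,"ay":0,"az":0,"jaw":-0.7},{"tx":0,"ty":0,"tz":0,"ax":0,"ay":0,"az":0,"jaw":-0.7}]' 60
python3 -m jog '[{"tx":0,"ty":0,"tz":0,"ax":0,"ay":0,"az":0,"jaw":1},{"tx":0,"ty":0,"tz":0,"ax":0,"ay":0,"az":0,"jaw":1},{"tx":0,"ty":0,"tz":0,"ax":0,"ay":0,"az":0,"jaw":1},{"tx":0,"ty":0,"tz":0,"ax":0,"ay":0,"az":0,"jaw":1},{"tx":0,"ty":0,"tz":0,"ax":0,"ay":0,"az":0,"jaw":1}]' 60
```

```text
time_s: 12.5
eef_pos: [646.2, 243.9, 13.8]
ee_rot: [0.0, -0.26, 0.966, 0.0]
force: [-0.3, -0.1, 0.2]
grip_width: 0.851
grip_force: 0.0
time_s: 13.12
eef_pos: [647.0, 243.5, 14.6]
ee_rot: [0.001, -0.26, 0.966, -0.0]
force: [-1.0, 0.2, 6.0]
grip_width: 0.358
grip_force: 61.3
```

```bash
python3 -m jog '[{"tx":0,"ty":0,"tz":-15,"ax":0,"ay":0,"az":0,"jaw":1},{"tx":0,"ty":0,"tz":-30,"ax":0,"ay":0,"az":0,"jaw":1},{"tx":0,"ty":0,"tz":-40,"ax":0,"ay":0,"az":0,"jaw":1},{"tx":0,"ty":0,"tz":-35,"ax":0,"ay":0,"az":0.1,"jaw":1},{"tx":0,"ty":0,"tz":0,"ax":0,"ay":0,"az":0.15,"jaw":1}]' 60
python3 -m jog '[{"tx":0,"ty":0,"tz":0,"ax":0,"ay":0,"az":0.124,"jaw":1},{"tx":0,"ty":0,"tz":0,"ax":0,"ay":0,"az":0,"jaw":1}]' >/dev/null
python3 go.py 463.7 272.6 130 98.6
```

```text
time_s: 13.75
eef_pos: [647.5, 243.7, 137.6]
ee_rot: [0.003, -0.135, 0.991, 0.0]
force: [-0.2, -0.3, -3.3]
grip_width: 0.358
grip_force: 60.4
t 14.0 pos [646.3 243.4 133.7] tilt [-1.e-04 -0.e+00 -1.e+00] yaw 98.7 width 0.361 gf 60.4
shift [176.   56.6   3.7]
az 0.002
shift after turn [176.1  56.2   3.7]
n 4 per row [44.   14.15  0.93]
```

```bash
python3 -m jog '[{"tx":30,"ty":10,"tz":0,"ax":0,"ay":0,"az":0,"jaw":1},{"tx":44,"ty":14,"tz":0,"ax":0,"ay":0,"az":0,"jaw":1},{"tx":44,"ty":14,"tz":0,"ax":0,"ay":0,"az":0,"jaw":1},{"tx":38,"ty":12,"tz":0,"ax":0,"ay":0,"az":0,"jaw":1},{"tx":20,"ty":6.5,"tz":0,"ax":0,"ay":0,"az":0,"jaw":1}]' >/dev/null
python3 -m jog '[{"tx":0,"ty":0,"tz":35,"ax":0,"ay":0,"az":0,"jaw":1},{"tx":0,"ty":0,"tz":35,"ax":0,"ay":0,"az":0,"jaw":1},{"tx":0,"ty":0,"tz":20,"ax":0,"ay":0,"az":0,"jaw":1},{"tx":0,"ty":0,"tz":0,"ax":0,"ay":0,"az":0,"jaw":1}]'
python3 go.py 463.7 272.6 17.6 98.6
```

```text
time_s: 15.12
eef_pos: [463.2, 272.5, 42.5]
ee_rot: [-0.001, -0.077, 0.997, -0.0]
force: [0.0, -0.7, -1.4]
grip_width: 0.361
grip_force: 60.3
t 15.12 pos [463.2 272.5  42.5] tilt [-2.4e-03 -8.0e-04 -1.0e+00] yaw 98.8 width 0.361 gf 60.3
shift [-0.5  0.  24.9]
az 0.003
shift after turn [-0.5  0.  24.9]
n 1 per row [-0.54  0.03 24.93]
```

```bash
python3 -m jog '[{"tx":0,"ty":0,"tz":12,"ax":0,"ay":0,"az":0,"jaw":1},{"tx":0,"ty":0,"tz":8,"ax":0,"ay":0,"az":0,"jaw":1},{"tx":0,"ty":0,"tz":2,"ax":0,"ay":0,"az":0,"jaw":1},{"tx":0,"ty":0,"tz":0,"ax":0,"ay":0,"az":0,"jaw":1}]'
python3 -m jog '[{"tx":0,"ty":0,"tz":1.5,"ax":0,"ay":0,"az":0,"jaw":1},{"tx":0,"ty":0,"tz":0,"ax":0,"ay":0,"az":0,"jaw":1}]'
```

```text
time_s: 15.62
eef_pos: [464.0, 272.8, 21.4]
ee_rot: [0.0, -0.076, 0.997, 0.0]
force: [0.5, 0.1, -1.9]
grip_width: 0.362
grip_force: 60.3
time_s: 15.88
eef_pos: [463.9, 272.8, 19.9]
ee_rot: [0.0, -0.076, 0.997, 0.0]
force: [0.9, 0.4, -1.5]
grip_width: 0.363
grip_force: 60.3
```

```bash
python3 -m jog '[{"tx":0,"ty":0,"tz":1.5,"ax":0,"ay":0,"az":0,"jaw":1},{"tx":0,"ty":0,"tz":0.5,"ax":0,"ay":0,"az":0,"jaw":1},{"tx":0,"ty":0,"tz":0,"ax":0,"ay":0,"az":0,"jaw":1}]'
python3 -m jog '[{"tx":0,"ty":0,"tz":0.7,"ax":0,"ay":0,"az":0,"jaw":1},{"tx":0,"ty":0,"tz":0,"ax":0,"ay":0,"az":0,"jaw":1}]'
```

```text
time_s: 16.25
eef_pos: [463.9, 272.7, 17.8]
ee_rot: [-0.0, -0.076, 0.997, -0.0]
force: [-0.5, 0.1, -1.7]
grip_width: 0.36
grip_force: 60.3
time_s: 16.5
eef_pos: [463.9, 272.8, 17.5]
ee_rot: [0.0, -0.076, 0.997, -0.0]
force: [-3.2, -1.6, 5.1]
grip_width: 0.36
grip_force: 61.1
```

```bash
python3 -m jog '[{"tx":0,"ty":0,"tz":0,"ax":0,"ay":0,"az":0,"jaw":0.1},{"tx":0,"ty":0,"tz":0,"ax":0,"ay":0,"az":0,"jaw":0},{"tx":0,"ty":0,"tz":-10,"ax":0,"ay":0,"az":0,"jaw":0},{"tx":0,"ty":0,"tz":-25,"ax":0,"ay":0,"az":0,"jaw":0},{"tx":0,"ty":0,"tz":-40,"ax":0,"ay":0,"az":0,"jaw":-0.3}]'
python3 -m jog '[{"tx":0,"ty":0,"tz":-35,"ax":0,"ay":0,"az":0,"jaw":-0.7},{"tx":0,"ty":0,"tz":0,"ax":0,"ay":0,"az":0,"jaw":-0.7}]' >/dev/null
python3 go.py 656.8 131.2 128 98.7
```

```text
time_s: 17.12
eef_pos: [463.4, 272.5, 92.8]
ee_rot: [-0.001, -0.075, 0.997, -0.0]
force: [-0.3, -0.2, -0.2]
grip_width: 0.647
grip_force: 0.0
t 17.38 pos [465.2 273.2 130.2] tilt [ 0.0057  0.0019 -1.    ] yaw 98.7 width 0.855 gf 0.0
shift [-168.  -169.3    3. ]
az -0.001
shift after turn [-167.9 -169.4    3. ]
n 5 per row [-33.6  -33.85   0.61]
```

```bash
python3 -m jog '[{"tx":-33.5,"ty":-34,"tz":0,"ax":0,"ay":0,"az":0,"jaw":-0.7},{"tx":-33.5,"ty":-34,"tz":0,"ax":0,"ay":0,"az":0,"jaw":-0.7},{"tx":-33.5,"ty":-34,"tz":0,"ax":0,"ay":0,"az":0,"jaw":-0.7},{"tx":-33.5,"ty":-34,"tz":0,"ax":0,"ay":0,"az":0,"jaw":-0.7},{"tx":-33.5,"ty":-34,"tz":0,"ax":0,"ay":0,"az":0,"jaw":-0.7}]' >/dev/null
python3 -m jog '[{"tx":0,"ty":0,"tz":0,"ax":0,"ay":0,"az":0,"jaw":-0.7},{"tx":0,"ty":0,"tz":0,"ax":0,"ay":0,"az":0,"jaw":-0.7}]' >/dev/null
python3 go.py 656.8 131.2 18; python3 wr.py 656.8 131.2 40 60 45;python3 wr.py 656.8 131.2 5 60 50 pics/w1.png;
```

```text
t 18.25 pos [654.4 130.2 126.3] tilt [-1.6e-03  1.0e-04 -1.0e+00] yaw 98.7 width 0.849 gf 0.0
shift [ -2.7   0.6 108.3]
n 1 per row [ -2.66   0.61 108.32]
wrist 3407 [655.8 131. ] [35.3 35.2] 30.6 z 49.2
wrist 6196 [655.8 131.1] [48.1 47.8] 52.7 z 47.8
```

View pics/w1.png

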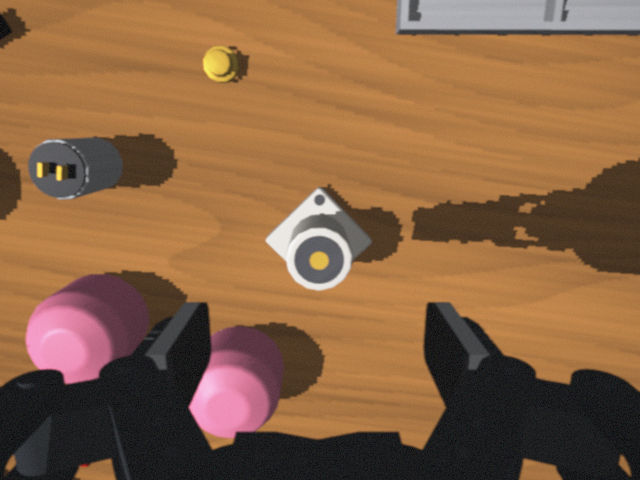

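The square foot shows at (319,245), with the barrel at (319,255) and the jaw over it. Gripping the barrel.

```bash
python3 -m jog '[{"tx":-1,"ty":0.5,"tz":40,"ax":0,"ay":0,"az":0,"jaw":-0.7},{"tx":0,"ty":0,"tz":35,"ax":0,"ay":0,"az":0,"jaw":-0.7},{"tx":0,"ty":0,"tz":25,"ax":0,"ay":0,"az":0,"jaw":-0.7},{"tx":0,"ty":0,"tz":8,"ax":0,"ay":0,"az":0,"jaw":-0.7},{"tx":0,"ty":0,"tz":0,"ax":0,"ay":0,"az":0,"jaw":-0.7}]' 60
python3 -m jog '[{"tx":0,"ty":0,"tz":0,"ax":0,"ay":0,"az":0,"jaw":1},{"tx":0,"ty":0,"tz":0,"ax":0,"ay":0,"az":0,"jaw":1},{"tx":0,"ty":0,"tz":0,"ax":0,"ay":0,"az":0,"jaw":1},{"tx":0,"ty":0,"tz":0,"ax":0,"ay":0,"az":0,"jaw":1},{"tx":0,"ty":0,"tz":0,"ax":0,"ay":0,"az":0,"jaw":1}]' 60
python3 -m jog '[{"tx":0,"ty":0,"tz":-15,"ax":0,"ay":0,"az":0,"jaw":1},{"tx":0,"ty":0,"tz":-30,"ax":0,"ay":0,"az":0,"jaw":1},{"tx":0,"ty":0,"tz":-40,"ax":0,"ay":0,"az":0,"jaw":1},{"tx":0,"ty":0,"tz":-35,"ax":0,"ay":0,"az":0.1,"jaw":1},{"tx":0,"ty":0,"tz":0,"ax":0,"ay":0,"az":0.15,"jaw":1}]' 60
python3 -m jog '[{"tx":0,"ty":0,"tz":0,"ax":0,"ay":0,"az":0.15,"jaw":1},{"tx":0,"ty":0,"tz":0,"ax":0,"ay":0,"az":0.15,"jaw":1},{"tx":0,"ty":0,"tz":0,"ax":0,"ay":0,"az":0.15,"jaw":1},{"tx":0,"ty":0,"tz":0,"ax":0,"ay":0,"az":0.07,"jaw":1},{"tx":0,"ty":0,"tz":0,"ax":0,"ay":0,"az":0,"jaw":1}]' >/dev/null
python3 go.py 476 191.5 130 54.6
```

```text
time_s: 18.98
eef_pos: [655.9, 131.0, 19.6]
ee_rot: [0.0, -0.076, 0.997, -0.0]
force: [0.9, 0.6, 0.7]
grip_width: 0.852
grip_force: 0.0
time_s: 19.6
eef_pos: [656.6, 130.7, 20.5]
ee_rot: [0.001, -0.076, 0.997, 0.0]
force: [-1.7, 0.5, 6.6]
grip_width: 0.401
grip_force: 60.2
time_s: 20.23
eef_pos: [657.2, 130.6, 143.3]
ee_rot: [0.003, 0.052, 0.999, 0.0]
force: [-0.4, -0.1, -1.6]
grip_width: 0.404
grip_force: 60.0
t 20.85 pos [655.9 130.5 139.6] tilt [ 1.e-04 -0.e+00 -1.e+00] yaw 54.6 width 0.406 gf 60.0
shift [182.  -54.5   9.6]
az -0.0
shift after turn [182.  -54.5   9.6]
n 4 per row [ 45.49 -13.63   2.4 ]
```

```bash
python3 -m jog '[{"tx":30,"ty":-9,"tz":0,"ax":0,"ay":0,"az":0,"jaw":1},{"tx":46,"ty":-13.5,"tz":0,"ax":0,"ay":0,"az":0,"jaw":1},{"tx":46,"ty":-13.5,"tz":0,"ax":0,"ay":0,"az":0,"jaw":1},{"tx":40,"ty":-12.5,"tz":0,"ax":0,"ay":0,"az":0,"jaw":1},{"tx":20,"ty":-6,"tz":0,"ax":0,"ay":0,"az":0,"jaw":1}]' >/dev/null
python3 -m jog '[{"tx":0,"ty":0,"tz":35,"ax":0,"ay":0,"az":0,"jaw":1},{"tx":0,"ty":0,"tz":35,"ax":0,"ay":0,"az":0,"jaw":1},{"tx":0,"ty":0,"tz":20,"ax":0,"ay":0,"az":0,"jaw":1},{"tx":0,"ty":0,"tz":0,"ax":0,"ay":0,"az":0,"jaw":1}]' >/dev/null
python3 -m jog '[{"tx":0,"ty":0,"tz":12,"ax":0,"ay":0,"az":0,"jaw":1},{"tx":0,"ty":0,"tz":8,"ax":0,"ay":0,"az":0,"jaw":1},{"tx":0,"ty":0,"tz":0,"ax":0,"ay":0,"az":0,"jaw":1}]'
python3 go.py 476 191.5 23.5 54.6
```

```text
time_s: 22.35
eef_pos: [475.9, 191.7, 28.8]
ee_rot: [-0.0, 0.304, 0.953, -0.0]
force: [0.2, 0.7, -1.4]
grip_width: 0.401
grip_force: 60.3
t 22.35 pos [475.9 191.7  28.8] tilt [-8.e-04 -1.e-04 -1.e+00] yaw 54.6 width 0.401 gf 60.3
shift [-0.2 -0.1  5.3]
az -0.001
shift after turn [-0.2 -0.1  5.3]
n 1 per row [-0.2  -0.09  5.27]
```

```bash
python3 -m jog '[{"tx":0,"ty":0,"tz":3,"ax":0,"ay":0,"az":0,"jaw":1},{"tx":0,"ty":0,"tz":1.5,"ax":0,"ay":0,"az":0,"jaw":1},{"tx":0,"ty":0,"tz":0,"ax":0,"ay":0,"az":0,"jaw":1}]'
python3 -m jog '[{"tx":0,"ty":0,"tz":1,"ax":0,"ay":0,"az":0,"jaw":1},{"tx":0,"ty":0,"tz":0,"ax":0,"ay":0,"az":0,"jaw":1}]'
```

```text
time_s: 22.72
eef_pos: [476.2, 191.7, 24.6]
ee_rot: [0.0, 0.304, 0.953, 0.0]
force: [-0.0, 0.1, -2.0]
grip_width: 0.405
grip_force: 60.3
time_s: 22.98
eef_pos: [476.1, 191.7, 23.6]
ee_rot: [0.0, 0.304, 0.953, -0.0]
force: [0.2, 0.4, -2.5]
grip_width: 0.401
grip_force: 60.3
```

```bash
python3 -m jog '[{"tx":0,"ty":0,"tz":0.7,"ax":0,"ay":0,"az":0,"jaw":1},{"tx":0,"ty":0,"tz":0,"ax":0,"ay":0,"az":0,"jaw":1}]'
python3 -m jog '[{"tx":0,"ty":0,"tz":0.4,"ax":0,"ay":0,"az":0,"jaw":1},{"tx":0,"ty":0,"tz":0,"ax":0,"ay":0,"az":0,"jaw":0.1},{"tx":0,"ty":0,"tz":0,"ax":0,"ay":0,"az":0,"jaw":-0.1},{"tx":0,"ty":0,"tz":0,"ax":0,"ay":0,"az":0,"jaw":-0.1},{"tx":0,"ty":0,"tz":-10,"ax":0,"ay":0,"az":0,"jaw":-0.1}]'
python3 -m jog '[{"tx":0,"ty":0,"tz":-25,"ax":0,"ay":0,"az":0,"jaw":-0.2},{"tx":0,"ty":0,"tz":-40,"ax":0,"ay":0,"az":0,"jaw":-0.6},{"tx":0,"ty":0,"tz":-35,"ax":0,"ay":0,"az":0,"jaw":-0.6},{"tx":0,"ty":0,"tz":0,"ax":0,"ay":0,"az":0,"jaw":-0.6}]' >/dev/null
python3 go.py 630.8 -9.7 125
```

```text
time_s: 23.22
eef_pos: [476.1, 191.8, 23.5]
ee_rot: [0.0, 0.304, 0.953, -0.0]
force: [-2.7, -0.5, 5.9]
grip_width: 0.4
grip_force: 61.1
time_s: 23.85
eef_pos: [475.7, 191.7, 32.4]
ee_rot: [-0.001, 0.305, 0.953, -0.0]
force: [0.2, 0.9, 0.5]
grip_width: 0.547
grip_force: 0.0
t 24.35 pos [477.4 192.  135.5] tilt [ 5.7e-03  9.0e-04 -1.0e+00] yaw 54.6 width 0.8 gf 0.0
shift [-241.9  -75.4   11.2]
n 6 per row [-40.31 -12.56   1.86]
```

```bash
python3 -m jog '[{"tx":-40.5,"ty":-12.5,"tz":2,"ax":0,"ay":0,"az":0,"jaw":-0.6},{"tx":-40.5,"ty":-12.5,"tz":2,"ax":0,"ay":0,"az":0,"jaw":-0.6},{"tx":-40.5,"ty":-12.5,"tz":2,"ax":0,"ay":0,"az":0,"jaw":-0.6},{"tx":-40.5,"ty":-12.5,"tz":2,"ax":0,"ay":0,"az":0,"jaw":-0.6},{"tx":-40.5,"ty":-12.5,"tz":2,"ax":0,"ay":0,"az":0,"jaw":-0.6}]' >/dev/null
python3 -m jog '[{"tx":-40.5,"ty":-12.5,"tz":0,"ax":0,"ay":0,"az":0,"jaw":-0.6},{"tx":0,"ty":0,"tz":0,"ax":0,"ay":0,"az":0,"jaw":-0.6},{"tx":0,"ty":0,"tz":0,"ax":0,"ay":0,"az":0,"jaw":-0.6}]' >/dev/null
python3 go.py 630.8 -9.7 15; python3 wr.py 630.8 -9.7 36 60 35
```

```text
t 25.35 pos [630.   -9.8 121.8] tilt [-1.5e-03  5.0e-04 -1.0e+00] yaw 54.6 width 0.799 gf 0.0
shift [ -0.8   0.6 106.8]
n 1 per row [ -0.77   0.63 106.84]
wrist 2634 [629.3  -9.8] [31.3 30.8] 24.4 z 44.8
```

```bash
python3 -m jog '[{"tx":0,"ty":0,"tz":40,"ax":0,"ay":0,"az":0,"jaw":-0.6},{"tx":0,"ty":0,"tz":35,"ax":0,"ay":0,"az":0,"jaw":-0.6},{"tx":0,"ty":0,"tz":24,"ax":0,"ay":0,"az":0,"jaw":-0.6},{"tx":0,"ty":0,"tz":8,"ax":0,"ay":0,"az":0,"jaw":-0.6},{"tx":0,"ty":0,"tz":0,"ax":0,"ay":0,"az":0,"jaw":-0.6}]' 50
python3 -m jog '[{"tx":0,"ty":0,"tz":0,"ax":0,"ay":0,"az":0,"jaw":1},{"tx":0,"ty":0,"tz":0,"ax":0,"ay":0,"az":0,"jaw":1},{"tx":0,"ty":0,"tz":0,"ax":0,"ay":0,"az":0,"jaw":1},{"tx":0,"ty":0,"tz":0,"ax":0,"ay":0,"az":0,"jaw":1},{"tx":0,"ty":0,"tz":0,"ax":0,"ay":0,"az":0,"jaw":1}]' 50
python3 -m jog '[{"tx":0,"ty":0,"tz":-15,"ax":0,"ay":0,"az":0,"jaw":1},{"tx":0,"ty":0,"tz":-30,"ax":0,"ay":0,"az":0,"jaw":1},{"tx":0,"ty":0,"tz":-40,"ax":0,"ay":0,"az":0,"jaw":1},{"tx":0,"ty":0,"tz":-35,"ax":0,"ay":0,"az":0,"jaw":1},{"tx":0,"ty":0,"tz":0,"ax":0,"ay":0,"az":0,"jaw":1}]' 50
python3 go.py 480.2 -214 130
```

```text
time_s: 26.02
eef_pos: [630.5, -9.8, 15.9]
ee_rot: [0.0, 0.304, 0.953, 0.0]
force: [-0.0, -0.5, 0.0]
grip_width: 0.797
grip_force: 0.0
time_s: 26.65
eef_pos: [631.1, -10.4, 16.6]
ee_rot: [0.001, 0.304, 0.953, 0.0]
force: [-0.1, 1.0, 4.7]
grip_width: 0.357
grip_force: 49.4
time_s: 27.28
eef_pos: [631.8, -10.6, 139.2]
ee_rot: [0.003, 0.304, 0.953, 0.0]
force: [0.2, 0.6, -0.9]
grip_width: 0.36
grip_force: 49.5
t 27.27 pos [631.8 -10.6 139.2] tilt [ 0.0059 -0.0013 -1.    ] yaw 54.5 width 0.36 gf 49.5
shift [   5.5 -253.6    8.5]
n 6 per row [  0.92 -42.27   1.42]
```

```bash
python3 -m jog '[{"tx":1,"ty":-30,"tz":0,"ax":0,"ay":0,"az":0,"jaw":1},{"tx":1,"ty":-45,"tz":0,"ax":0,"ay":0,"az":0,"jaw":1},{"tx":1,"ty":-45,"tz":0,"ax":0,"ay":0,"az":0,"jaw":1},{"tx":1,"ty":-45,"tz":0,"ax":0,"ay":0,"az":0,"jaw":1},{"tx":0,"ty":-45,"tz":0,"ax":0,"ay":0,"az":0,"jaw":1}]' >/dev/null
python3 -m jog '[{"tx":1,"ty":-30,"tz":0,"ax":0,"ay":0,"az":0,"jaw":1},{"tx":0,"ty":-13,"tz":10,"ax":0,"ay":0,"az":0,"jaw":1},{"tx":0,"ty":0,"tz":35,"ax":0,"ay":0,"az":0,"jaw":1},{"tx":0,"ty":0,"tz":35,"ax":0,"ay":0,"az":0,"jaw":1},{"tx":0,"ty":0,"tz":15,"ax":0,"ay":0,"az":0,"jaw":1}]' >/dev/null
python3 -m jog '[{"tx":0,"ty":0,"tz":5,"ax":0,"ay":0,"az":0,"jaw":1},{"tx":0,"ty":0,"tz":0,"ax":0,"ay":0,"az":0,"jaw":1}]'
python3 go.py 480.2 -214 19.6
```

```text
time_s: 28.78
eef_pos: [480.2, -213.6, 36.0]
ee_rot: [0.0, 0.304, 0.953, -0.0]
force: [-0.1, -0.1, -0.4]
grip_width: 0.357
grip_force: 49.6
t 28.77 pos [ 480.2 -213.6   36. ] tilt [ 7.e-04 -5.e-04 -1.e+00] yaw 54.6 width 0.357 gf 49.6
shift [-0.3 -0.3 16.4]
n 1 per row [-0.25 -0.34 16.43]
```

```bash
python3 -m jog '[{"tx":0,"ty":0,"tz":10,"ax":0,"ay":0,"az":0,"jaw":1},{"tx":0,"ty":0,"tz":4,"ax":0,"ay":0,"az":0,"jaw":1},{"tx":0,"ty":0,"tz":1,"ax":0,"ay":0,"az":0,"jaw":1},{"tx":0,"ty":0,"tz":0,"ax":0,"ay":0,"az":0,"jaw":1}]'
python3 -m jog '[{"tx":0,"ty":0,"tz":1,"ax":0,"ay":0,"az":0,"jaw":1},{"tx":0,"ty":0,"tz":0,"ax":0,"ay":0,"az":0,"jaw":1}]'
```

```text
time_s: 29.28
eef_pos: [479.8, -213.6, 20.6]
ee_rot: [0.0, 0.305, 0.953, -0.0]
force: [0.0, -0.7, -0.3]
grip_width: 0.357
grip_force: 49.6
time_s: 29.52
eef_pos: [479.9, -213.6, 19.7]
ee_rot: [0.0, 0.304, 0.953, -0.0]
force: [-0.5, -0.2, 1.0]
grip_width: 0.356
grip_force: 49.7
```

```bash
python3 -m jog '[{"tx":0,"ty":0,"tz":0.4,"ax":0,"ay":0,"az":0,"jaw":1},{"tx":0,"ty":0,"tz":0,"ax":0,"ay":0,"az":0,"jaw":0.1},{"tx":0,"ty":0,"tz":0,"ax":0,"ay":0,"az":0,"jaw":-0.05},{"tx":0,"ty":0,"tz":0,"ax":0,"ay":0,"az":0,"jaw":-0.05},{"tx":0,"ty":0,"tz":-10,"ax":0,"ay":0,"az":0,"jaw":-0.05}]'
python3 -m jog '[{"tx":0,"ty":0,"tz":-25,"ax":0,"ay":0,"az":0,"jaw":-0.2},{"tx":0,"ty":0,"tz":-40,"ax":0,"ay":0,"az":0,"jaw":-1},{"tx":0,"ty":0,"tz":-40,"ax":0,"ay":0,"az":0.15,"jaw":-1},{"tx":0,"ty":0,"tz":0,"ax":0,"ay":0,"az":0.16,"jaw":-1},{"tx":0,"ty":0,"tz":0,"ax":0,"ay":0,"az":0.16,"jaw":-1}]' >/dev/null
python3 -m jog '[{"tx":0,"ty":0,"tz":0,"ax":0,"ay":0,"az":0.16,"jaw":-1},{"tx":0,"ty":0,"tz":0,"ax":0,"ay":0,"az":0.16,"jaw":-1},{"tx":0,"ty":0,"tz":0,"ax":0,"ay":0,"az":0.16,"jaw":-1},{"tx":0,"ty":0,"tz":0,"ax":0,"ay":0,"az":0.125,"jaw":-1},{"tx":0,"ty":0,"tz":0,"ax":0,"ay":0,"az":0,"jaw":-1}]' >/dev/null
python3 go.py 658.6 -112.8 125 -7
```

```text
time_s: 30.15
eef_pos: [479.4, -213.2, 29.0]
ee_rot: [-0.001, 0.304, 0.953, 0.0]
force: [-0.1, -0.5, -0.1]
grip_width: 0.523
grip_force: 0.0
t 31.4 pos [ 479.8 -213.5  134.7] tilt [ 5.e-04 -4.e-04 -1.e+00] yaw -7.0 width 1.0 gf 0.0
shift [121.7 165.2   9.7]
az 0.0
shift after turn [121.8 165.2   9.7]
n 5 per row [24.35 33.05  1.95]
```

```bash
python3 -m jog '[{"tx":24.5,"ty":33,"tz":2,"ax":0,"ay":0,"az":0,"jaw":-1},{"tx":24.5,"ty":33,"tz":2,"ax":0,"ay":0,"az":0,"jaw":-1},{"tx":24.5,"ty":33,"tz":2,"ax":0,"ay":0,"az":0,"jaw":-1},{"tx":24.5,"ty":33,"tz":2,"ax":0,"ay":0,"az":0,"jaw":-1},{"tx":24,"ty":33,"tz":2,"ax":0,"ay":0,"az":0,"jaw":-1}]' >/dev/null
python3 -m jog '[{"tx":0,"ty":0,"tz":0,"ax":0,"ay":0,"az":0,"jaw":-1},{"tx":0,"ty":0,"tz":0,"ax":0,"ay":0,"az":0,"jaw":-1}]' >/dev/null
python3 go.py 658.6 -112.8 13; python3 wr.py 658.6 -112.8 20 60 45 pics/w2.png
```

```text
t 32.27 pos [ 658.  -112.9  124.1] tilt [-5.e-04 -1.e-04 -1.e+00] yaw -7.0 width 1.002 gf 0.0
shift [  0.2   0.6 111.1]
n 1 per row [  0.16   0.59 111.12]
wrist 8782 [ 657.2 -112.5] [57.8 58.3] 82.3 z 47.2
```

View pics/w2.png

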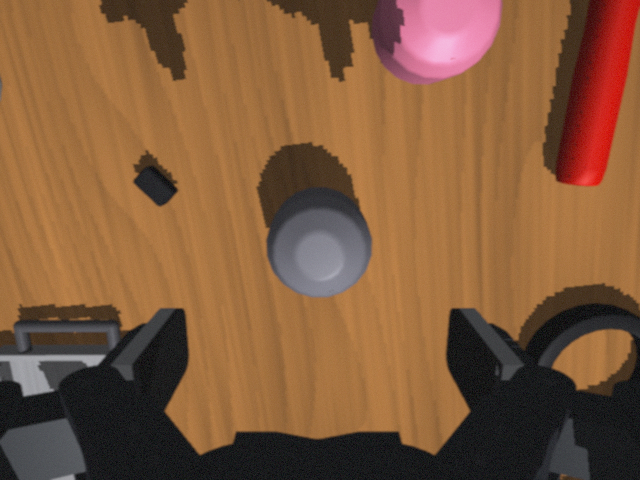

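The grey photocell is at (320,243) in the wrist view, centred between the fingers.

```bash
python3 -m jog '[{"tx":0,"ty":0,"tz":40,"ax":0,"ay":0,"az":0,"jaw":-1},{"tx":0,"ty":0,"tz":38,"ax":0,"ay":0,"az":0,"jaw":-1},{"tx":0,"ty":0,"tz":25,"ax":0,"ay":0,"az":0,"jaw":-1},{"tx":0,"ty":0,"tz":8,"ax":0,"ay":0,"az":0,"jaw":-1},{"tx":0,"ty":0,"tz":0,"ax":0,"ay":0,"az":0,"jaw":-1}]' 50
python3 -m jog '[{"tx":0,"ty":0,"tz":0,"ax":0,"ay":0,"az":0,"jaw":1},{"tx":0,"ty":0,"tz":0,"ax":0,"ay":0,"az":0,"jaw":1},{"tx":0,"ty":0,"tz":0,"ax":0,"ay":0,"az":0,"jaw":1},{"tx":0,"ty":0,"tz":0,"ax":0,"ay":0,"az":0,"jaw":1},{"tx":0,"ty":0,"tz":0,"ax":0,"ay":0,"az":0,"jaw":1}]' 50
python3 -m jog '[{"tx":0,"ty":0,"tz":-15,"ax":0,"ay":0,"az":0,"jaw":1},{"tx":0,"ty":0,"tz":-30,"ax":0,"ay":0,"az":0,"jaw":1},{"tx":0,"ty":0,"tz":-40,"ax":0,"ay":0,"az":0,"jaw":1},{"tx":0,"ty":0,"tz":-35,"ax":0,"ay":0,"az":0,"jaw":1},{"tx":0,"ty":0,"tz":0,"ax":0,"ay":0,"az":0,"jaw":1}]' 50
python3 go.py 470.4 -295.4 130 -7
```

```text
time_s: 32.95
eef_pos: [658.5, -113.2, 13.8]
ee_rot: [0.0, 0.749, 0.662, 0.0]
force: [-0.7, -0.3, 0.6]
grip_width: 0.998
grip_force: 0.0
time_s: 33.58
eef_pos: [659.3, -113.0, 15.0]
ee_rot: [0.001, 0.749, 0.662, 0.001]
force: [-1.0, -0.6, 5.9]
grip_width: 0.674
grip_force: 53.9
time_s: 34.2
eef_pos: [659.7, -113.0, 137.3]
ee_rot: [0.003, 0.749, 0.662, 0.002]
force: [-0.3, -0.2, -1.7]
grip_width: 0.675
grip_force: 53.9
t 34.2 pos [ 659.7 -113.   137.3] tilt [ 0.0063 -0.0022 -1.    ] yaw -7.0 width 0.675 gf 53.9
shift [-204.2 -165.6    6.5]
az -0.001
shift after turn [-204.1 -165.7    6.5]
n 6 per row [-34.03 -27.6    1.09]
```

```bash
python3 -m jog '[{"tx":-24,"ty":-19.5,"tz":0,"ax":0,"ay":0,"az":0,"jaw":1},{"tx":-37,"ty":-30,"tz":0,"ax":0,"ay":0,"az":0,"jaw":1},{"tx":-37,"ty":-30,"tz":0,"ax":0,"ay":0,"az":0,"jaw":1},{"tx":-37,"ty":-30,"tz":0,"ax":0,"ay":0,"az":0,"jaw":1},{"tx":-37,"ty":-30,"tz":0,"ax":0,"ay":0,"az":0,"jaw":1}]' >/dev/null
python3 -m jog '[{"tx":-22,"ty":-18,"tz":0,"ax":0,"ay":0,"az":0,"jaw":1},{"tx":-10,"ty":-8,"tz":10,"ax":0,"ay":0,"az":0,"jaw":1},{"tx":0,"ty":0,"tz":35,"ax":0,"ay":0,"az":0,"jaw":1},{"tx":0,"ty":0,"tz":35,"ax":0,"ay":0,"az":0,"jaw":1},{"tx":0,"ty":0,"tz":15,"ax":0,"ay":0,"az":0,"jaw":1}]' >/dev/null
python3 -m jog '[{"tx":0,"ty":0,"tz":3,"ax":0,"ay":0,"az":0,"jaw":1},{"tx":0,"ty":0,"tz":0,"ax":0,"ay":0,"az":0,"jaw":1}]'
python3 go.py 470.4 -295.4 18
```

```text
time_s: 35.7
eef_pos: [469.7, -295.0, 35.9]
ee_rot: [0.001, 0.749, 0.662, 0.0]
force: [-0.3, 0.0, -0.9]
grip_width: 0.675
grip_force: 53.9
t 35.7 pos [ 469.7 -295.    35.9] tilt [ 1.e-03 -9.e-04 -1.e+00] yaw -7.0 width 0.675 gf 53.9
shift [-0.3  0.7 17.9]
n 1 per row [-0.26  0.7  17.89]
```

```bash
python3 -m jog '[{"tx":0,"ty":0.5,"tz":10,"ax":0,"ay":0,"az":0,"jaw":1},{"tx":0,"ty":0,"tz":5,"ax":0,"ay":0,"az":0,"jaw":1},{"tx":0,"ty":0,"tz":1,"ax":0,"ay":0,"az":0,"jaw":1},{"tx":0,"ty":0,"tz":0,"ax":0,"ay":0,"az":0,"jaw":1}]'
python3 -m jog '[{"tx":0,"ty":0,"tz":1,"ax":0,"ay":0,"az":0,"jaw":1},{"tx":0,"ty":0,"tz":0,"ax":0,"ay":0,"az":0,"jaw":1}]'
```

```text
time_s: 36.2
eef_pos: [469.7, -294.9, 19.2]
ee_rot: [0.0, 0.749, 0.662, 0.0]
force: [0.3, -0.2, -0.5]
grip_width: 0.677
grip_force: 53.9
time_s: 36.45
eef_pos: [469.7, -294.9, 18.2]
ee_rot: [0.0, 0.749, 0.662, -0.0]
force: [-0.5, -0.2, -1.2]
grip_width: 0.678
grip_force: 53.9
```

```bash
python3 -m jog '[{"tx":0,"ty":0,"tz":0.7,"ax":0,"ay":0,"az":0,"jaw":1},{"tx":0,"ty":0,"tz":0,"ax":0,"ay":0,"az":0,"jaw":1}]'
python3 -m jog '[{"tx":0,"ty":0,"tz":0,"ax":0,"ay":0,"az":0,"jaw":-0.45},{"tx":0,"ty":0,"tz":0,"ax":0,"ay":0,"az":0,"jaw":-0.55},{"tx":0,"ty":0,"tz":0,"ax":0,"ay":0,"az":0,"jaw":-0.55},{"tx":0,"ty":0,"tz":-8,"ax":0,"ay":0,"az":0,"jaw":-0.6},{"tx":0,"ty":0,"tz":-20,"ax":0,"ay":0,"az":0,"jaw":-0.6}]'
python3 -m jog '[{"tx":0,"ty":0,"tz":-40,"ax":0,"ay":0,"az":0,"jaw":-0.6},{"tx":0,"ty":0,"tz":-40,"ax":0,"ay":0,"az":0,"jaw":-0.6},{"tx":-30,"ty":30,"tz":-30,"ax":0,"ay":0,"az":0,"jaw":-0.6},{"tx":-30,"ty":30,"tz":-30,"ax":0,"ay":0,"az":0,"jaw":-0.6},{"tx":0,"ty":0,"tz":0,"ax":0,"ay":0,"az":0,"jaw":-0.6}]'
python3 - <<'E'
from h import *
for n in("top","scene"):
    c=capture(n);cv2.imwrite(f"pics/{n}1.png",c["color"][:,:,::-1]);np.savez(n+"1.npz",**c)
E
```

```text
time_s: 36.7
eef_pos: [469.7, -294.9, 18.0]
ee_rot: [0.0, 0.749, 0.662, -0.0]
force: [-2.5, 1.2, 4.6]
grip_width: 0.674
grip_force: 54.4
time_s: 37.33
eef_pos: [469.4, -294.6, 45.5]
ee_rot: [-0.001, 0.749, 0.662, -0.0]
force: [-0.3, 0.7, -0.6]
grip_width: 0.804
grip_force: 0.0
time_s: 37.95
eef_pos: [523.2, -364.0, 187.9]
ee_rot: [0.003, 0.75, 0.662, 0.0]
force: [-0.2, 0.5, 0.0]
grip_width: 0.801
grip_force: 0.0
```

View pics/top1.png

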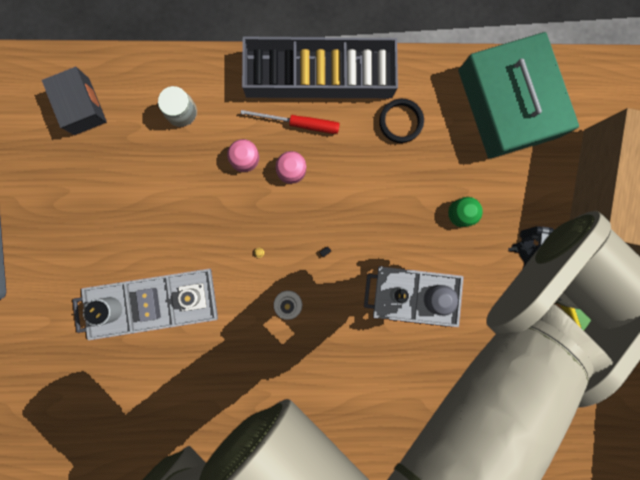

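View pics/scene1.png

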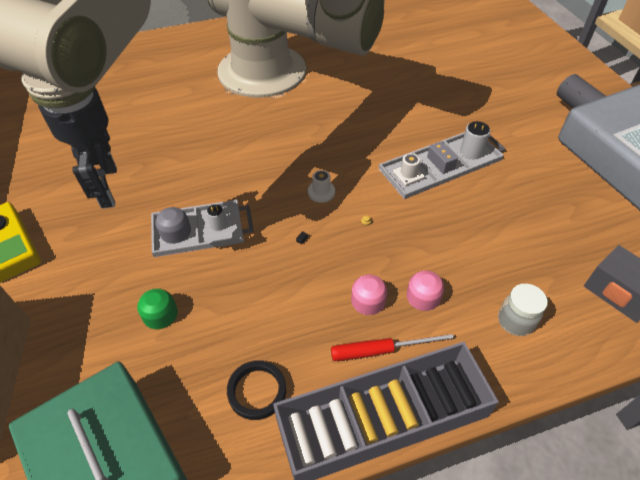

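Both pictures agree. In the long tray the big capacitor is at top-view (97,312) by the handle, the ignitor at (146,303) and the square lampholder at (189,297). In the short tray the small capacitor is at (400,296) by the handle and the photocell at (443,299). All stand upright, and the spare at (288,306) and the look-alikes haven't moved.

```bash
python3 -c "
from rig import finish_job
print(finish_job())"
```

```text
the job is handed in; nothing more can be done
None
```

I handed the job in at about 38 s on the robot's clock: the final pictures show both kits made up as asked, every part upright in its bay, and the spare lampholder and look-alikes where they were.

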